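# Put the brush and try square away in the fitted tool tray

### The arm

A 7-joint arm with a two-finger parallel gripper is mounted at the origin on the work surface. World frame = base frame: x ahead of the robot, y to its left, z up, the work surface at z = 0. Lengths are in m, angles in rad, forces in N, time in s.
With the tool pointing down it reaches from about 0.425 to 1.025 m from the base axis. Payload 3.6 kg.
Tool frame: the origin (TCP) lies on the centre line of the jaws, within the pads' length; the fingertips stand 11 mm ahead of it and the grasp point (between the pads) lies 8 mm behind it; z points along the fingers, y is the line along which they close (so a half turn about z gives the same grasp; the last joint's range is limited). The gripper opens to 85 mm and grips with 20 to 120 N. Pads are 22 mm wide; open, the fingers measure 114 mm over their backs; the gripper's body (76 mm by 85 mm) begins 54 mm behind the grasp point. The pads swing forward as they close: fully open they stand 13 mm farther back than shut.
Start: joints at [-1.385, 0.591, 0.048, 1.609, -0.033, 0.943, -0.034], TCP at [0.2, 0.697, 0.242] pointing down, gripper open.
Joint ranges: [-2.69, 2.69], [-0.47, 2.24], [-1.27, 1.36], [0.19, 2.51], [-1.53, 4.68], [0.08, 2.07], [-3.09, 3.09]. Speed limits (rad/s): [2.57, 2.57, 3.14, 3.14, 3.14, 3.14, 3.14].

### API

Orientations are given as a unit quaternion [x, y, z, w].
In Python, from cell import * gives the robot as it stands.
- The arm moves only by the shell command python3 -m inch 'ROWS'. ROWS is JSON, a list of rows, each an object of numbers: "wx", "wy", "wz": the turn, a rotation vector about the tool's x, y, z each as a share of 60 degrees, from -1 to 1; "x", "y", "z": the shift along the tool's x, y, z each as a share of 0.4 m, from -1 to 1; "fingers": the opening, from -1 (shut) to 1 (fully open). In form: [{"wx": .., "wy": .., "wz": .., "x": .., "y": .., "z": .., "fingers": ..}, ...]. A call has exactly 5 rows; each row shifts and turns the commanded pose from where the row before left it, along the tool's axes as they then stand; what a row does not reach is not made up. A row lasts 1/10 s, in which the tool goes at most 50 mm and 8.59 degrees, less where a joint would pass 70% of its speed; a pose out of reach is approached as far as the arm can. A call with a number of a shift or a turn outside -1 to 1 is refused whole. A call with a gripper value outside its range is refused whole. The fingers move at their own pace and stop on an object; the grip force is fixed at half the most. Time passes only in rows, so rows that do not move let the fingers close, or fill a call up. It gives the time, the measured TCP pose, the force, the opening and the grip force at its end, in the units of the state.
- get_state(): the state, without advancing time (a new reading comes with each control period).
- snapshot(name): name is "scene" or "top" or "wrist"; returns (picture, depth): 420x560x3 uint8, red, green, blue; 420x560 float32, m along the optical axis (not along the pixel's ray), 0 where there is no reading.
- camera_model(name): a dict with "K" (3x3 intrinsics, pixels), "xyz" and "attitude" of the camera in the world. Camera axes: x right, y down, z forward; pixel columns grow to the right and rows downward; lengths in m; the calibration is good to about 2 mm. A picture is of the moment at which its call begins: read the wrist's pose just before it. camera_model takes no time and is no camera call; for the wrist camera it gives the pose at the moment of the call.
- hand_in(): hands the job in; it is judged then, once.
The state is a dict: "time_s": time; "joint_positions": joint angles; "joint_velocities": joint speeds; "joint_efforts": joint torques, N m; "tcp_pos": TCP position; "tcp_rot": TCP orientation; "force": force on the tool from outside, world axes, zero at the start; "ft_torque": the same for the moment, N m; "width": opening from 0.0 (shut) to 1.0 (fully open); "finger_force": force on a finger pad.
Only numpy, scipy, OpenCV 4.12 (cv2) and the standard library are available. Lean on these libraries where they do the work, as an engineer would, in place of code of your own. Each camera call takes 0.05 s, during which the arm holds its last target. There are 200 camera calls.

### The job

Put the flat brush and the try square away in the fitted tool tray: lay each one flat on the floor of the compartment cut to its shape, turned the way the compartment asks, and let go. Set them down rather than drop them, and leave the other things on the bench and in the tray where they are.

Things in the scene. Friction and masses are not known exactly. Their poses are not given: they have to be found in the camera images.
- tray: fixed open tool tray, 204 (x) by 210 (y), 18 high; grey floor 6 above the bench, plywood rim and fences standing 12 above the floor. Origin: centre of its underside. Brush compartment along the near (-x) side, L-shaped one for the try square in the far (+x) part, sanding block in the corner of the L. Compartments are 7 mm larger than the tool on each side, with finger notches at the grips.
- tray_brush (a point): point on the floor of the brush compartment (6 above bench) where the brush's origin belongs, its x axis then along the tray's +y: wide part for bristles and ferrule towards +y, narrow part for the handle towards -y; fences interrupted for the fingers on both sides of brush_grip, for 33 mm
- tray_brush_tip (a point): point on the same floor where the bristle end (brush_tip) belongs, 92 mm from tray_brush towards the tray's +y
- tray_square (a point): point on the tray floor (6 above bench) where the square's origin belongs, inside the corner of the L, its x and y axes then along the tray's x and y: stock along the rim at the -y end, blade along the +x rim; fences and rim interrupted for the fingers on both sides of square_grip, for at least 40 mm
- tray_square_end (a point): point on the same floor where the blade's free end (square_end) belongs
- brush: loose flat brush lying flat, 184 long along x: wooden handle 22 to 26 wide, 16 thick from x=-92 to 8, steel ferrule 48 wide, 16 thick from 8 to 34, dark bristles 46 wide, 14 thick to 92; flush on the underside, about 0.09 kg. Origin: middle of its length, on the underside. Bristles at +x.
- brush_grip (a point): where to grip the brush: on the handle, 8 mm behind the origin (-x), 8 mm above the underside; 26 mm across y
- brush_tip (a point): middle of the bristle end, on the underside (x=+92)
- square: loose try square lying flat, an L of 110 (x) by 160 (y): dark wooden stock 110 long (x -55 to 55), 30 wide (y -80 to -50), 20 thick; metal blade 30 wide (x 25 to 55), 4 thick, along y from the stock to y=80, flush with the underside; about 0.11 kg. Origin: centre of the 110 x 160 outline, on the underside, in the open corner of the L.
- square_grip (a point): where to grip the square: on the stock at x=10, y=-65, 10 mm above the underside; 30 mm across y
- square_end (a point): middle of the blade's free end, on the underside (x=40, y=80)
- sanding_block: bystander: cork sanding block, 62 x 90 x 25, lying in its own compartment of the tray inside the corner of the L; origin centre of underside
- tape: bystander: roll of paper tape lying flat, 100 diameter, 25 high; origin centre of underside
- glue: bystander: standing white glue bottle, 60 diameter, 150 high; origin centre of underside
- offcut: bystander: wooden offcut 45 x 150 x 22 high; origin centre of underside
Things that resemble listed ones, but are neither listed nor needed, are in the scene too. There is more than one size of the brush; the one meant has the size given above.

How it is judged:
By the outcome, as a careful person would: the job done as asked, in the order asked, and still so for the second after the job is handed in, with the robot touching nothing.
It also fails if it takes over 54 s, if anything falls off the work surface, if the arm or the gripper's body presses on something with over 40 N, if the wrist force passes 120 N, or if a joint passes its speed limit or range.

## Working session

There is one attempt and no reset: what is moved stays moved. The work goes in short steps, Python scripts to look and compute and a shell command to move; the robot and the scene stay as the last step left them, time stands still between calls to the robot, and variables do not carry over. Pictures are saved under pics/ and viewed, at most 12 in all, crops included, and the job is handed in when it is done.

```bash
ls; mkdir -p pics; python3 - <<'E'
from cell import *
import cv2,numpy as np
s=get_state();print(s)
for n in("top","scene"):
    p,d=snapshot(n);cv2.imwrite(f"pics/{n}0.png",p[:,:,::-1]);np.save(f"pics/{n}0d.npy",d)
    print(n,camera_model(n))
E
```

```text
pics
{'time_s': 0.0, 'joint_positions': array([-1.38450818,  0.59211628,  0.04829956,  1.60986829, -0.03333521,
        0.94267232, -0.03369722]), 'joint_velocities': array([ 0.0002169 ,  0.00064146, -0.00103759, -0.00016159, -0.0004502 ,
       -0.0004646 , -0.00073682]), 'joint_efforts': array([-4.01770853e-05, -5.48703074e+01,  1.54632691e+00, -1.98123497e+01,
        9.38406360e-03,  8.72789853e-03,  4.50053648e-06]), 'tcp_pos': array([0.19996925, 0.69602482, 0.24112572]), 'tcp_rot': array([ 1.39407638e-01,  9.90234434e-01, -1.12430419e-03, -1.08173747e-04]), 'force': array([-0.31779348,  0.02654265,  0.07190392]), 'ft_torque': array([-0.03289054, -0.00978299, -0.0003872 ]), 'finger_force': 0.0, 'width': 1.0003078265279859}
top {'K': array([[425.03003094,   0.        , 281.37736289],
       [  0.        , 425.03003094, 210.78506142],
       [  0.        ,   0.        ,   1.        ]]), 'xyz': array([ 0.33037806, -0.00581686,  1.38017747]), 'attitude': array([-0.68690445,  0.71881377, -0.07708864,  0.07433966])}
scene {'K': array([[422.13914899,   0.        , 272.99696314],
       [  0.        , 422.13914899, 211.8392858 ],
       [  0.        ,   0.        ,   1.        ]]), 'xyz': array([ 1.21625519, -0.5813146 ,  0.8295733 ]), 'attitude': array([ 0.84150426,  0.3582445 , -0.15504957, -0.37348505])}
```

View pics/top0.png

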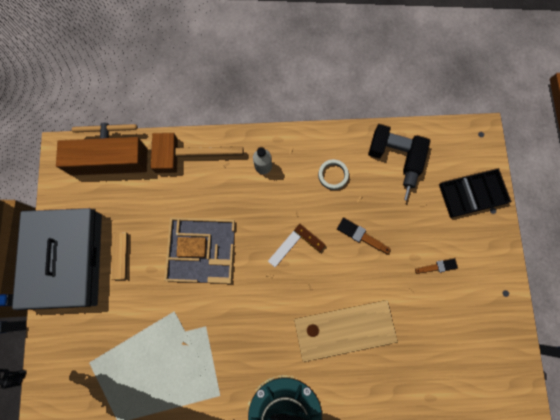

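View pics/scene0.png

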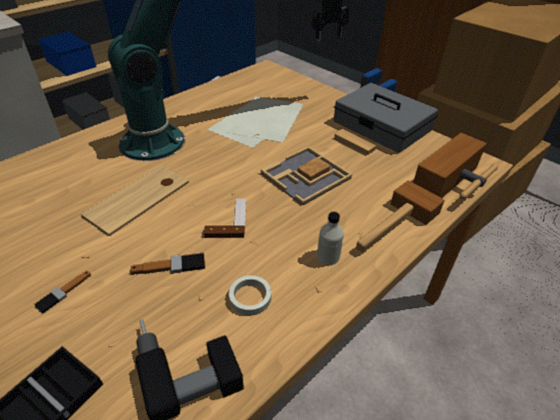

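The top view shows the tray at about (201,252), the try square at (297,243), the big brush at (363,236) and a smaller decoy brush at (436,267). I'll take rough 3D positions from depth and a closer crop.

```bash
cat > h.py <<'E'
from cell import *
import cv2,numpy as np
from scipy.spatial.transform import Rotation as R
def shot(n,f):
    m=camera_model(n);p,d=snapshot(n);cv2.imwrite(f"pics/{f}.png",p[:,:,::-1])
    np.savez(f"pics/{f}.npz",d=d,p=p,K=m["K"],t=m["xyz"],q=m["attitude"]);return p,d,m
def load(f):
    z=np.load(f"pics/{f}.npz");return z["p"],z["d"],dict(K=z["K"],xyz=z["t"],attitude=z["q"])
def ray(m,u,v): return R.from_quat(m["attitude"]).apply(np.linalg.inv(m["K"])@[u,v,1.])
def atz(m,u,v,z): r=ray(m,u,v);return m["xyz"]+r*(z-m["xyz"][2])/r[2]
def cloud(d,m):
    h,w=d.shape;u,v=np.meshgrid(np.arange(w),np.arange(h))
    P=np.stack([u,v,np.ones_like(u)],-1)@np.linalg.inv(m["K"]).T*d[...,None]
    return R.from_quat(m["attitude"]).apply(P.reshape(-1,3)).reshape(h,w,3)+m["xyz"]
def proj(m,X):
    c=R.from_quat(m["attitude"]).inv().apply(np.asarray(X)-m["xyz"]);return (c@m["K"].T)[...,:2]/c[...,2:]
E
python3 - <<'E'
from h import *
d=np.load("pics/top0d.npy");m=camera_model("top");C=cloud(d,m)
for n,(u,v) in dict(tray=(203,252),TL=(174,220),TR=(235,221),BR=(232,283),BL=(168,282),sqstock=(310,238),sqend=(274,261),brf=(357,233),tip=(342,227),hend=(388,250),tape=(333,160),glue=(262,158),bench=(280,300),offcut=(121,256)).items(): print(n,C[v,u].round(3),atz(m,u,v,0.0).round(3))
p=cv2.imread("pics/top0.png");cv2.imwrite("pics/top0c.png",cv2.resize(p[205:300,155:400],None,fx=3.2,fy=3.2,interpolation=2))
w=camera_model("wrist");s=get_state();T=R.from_quat(s["tcp_rot"])
print(w, T.inv().apply(w["xyz"]-s["tcp_pos"]),(T.inv()*R.from_quat(w["attitude"])).as_matrix().round(3));print(T.as_matrix().round(3))
E
```

```text
tray [0.501 0.237 0.034] [0.505 0.243 0.   ]
TL [0.614 0.336 0.008] [0.616 0.338 0.   ]
TR [0.603 0.136 0.002] [0.603 0.137 0.   ]
BR [0.401 0.15  0.003] [0.401 0.151 0.   ]
BL [0.414 0.354 0.005] [0.414 0.356 0.   ]
sqstock [ 0.533 -0.107  0.016] [ 0.535 -0.108  0.   ]
sqend [0.465 0.013 0.008] [0.466 0.013 0.   ]
brf [ 0.543 -0.26   0.016] [ 0.545 -0.263  0.   ]
tip [ 0.566 -0.214  0.008] [ 0.567 -0.215  0.   ]
hend [ 0.483 -0.355  0.017] [ 0.485 -0.359  0.   ]
tape [ 0.792 -0.199  0.023] [ 0.8   -0.202  0.   ]
glue [0.776 0.036 0.12 ] [0.818 0.04  0.   ]
bench [ 0.341 -0.001  0.001] [ 0.341 -0.001  0.   ]
offcut [0.502 0.501 0.022] [0.504 0.509 0.   ]
{'K': array([[356.6030358 ,   0.        , 276.31763295],
       [  0.        , 356.6030358 , 204.13277496],
       [  0.        ,   0.        ,   1.        ]]), 'xyz': array([0.13068892, 0.71604656, 0.37270389]), 'attitude': array([0.78990249, 0.59632087, 0.0848267 , 0.1151517 ])} [ 0.07210265 -0.00023705 -0.13148758] [[ 0.002 -0.959 -0.283]
 [ 1.     0.002 -0.001]
 [ 0.001 -0.283  0.959]]
[[-0.961  0.276 -0.   ]
 [ 0.276  0.961 -0.002]
 [-0.    -0.002 -1.   ]]
```

View pics/top0c.png

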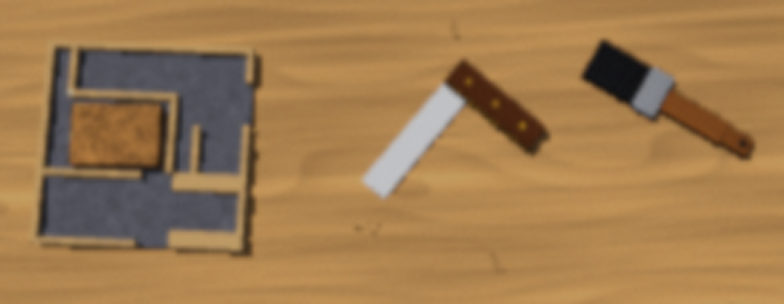

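The crop shows the tray's narrow brush slot on the near side, with the wide part to the left (+y) at crop (90,210). The L channel runs along the far and right sides. The square's +x end is at upper left (462,65), yaw about 45°. The brush bristles point up-left, yaw about 60°. Next I'll write a planner that gives the numbers to type, and move to a wrist view of the tray.

```bash
cat > plan.py <<'E'
# python3 plan.py x y z yaw_deg(tool y) rows  -> rows to type, from the present pose
import sys
from h import *
x,y,z,yaw,n=map(float,sys.argv[1:6]);n=int(n)
s=get_state();p=s["tcp_pos"];Q=R.from_quat(s["tcp_rot"])
a=np.radians(yaw);yt=np.array([np.cos(a),np.sin(a),0]);zt=np.array([0,0,-1.]);G=R.from_matrix(np.stack([np.cross(yt,zt),yt,zt],1))
w=(Q.inv()*G).as_rotvec()/n;D=(np.array([x,y,z])-p)/n;st=R.from_rotvec(w)
print("t",round(s["time_s"],2),"dist",np.linalg.norm(D*n).round(4),"turn deg/row",np.degrees(np.linalg.norm(w)).round(2),"turn share",(np.degrees(w)/60).round(4))
for i in range(n):
    print((Q.inv().apply(D)/.4).round(4).tolist());Q=Q*st
E
python3 plan.py .53 .19 .30 20 15
```

```text
t 0.1 dist 0.607 turn deg/row 3.6 turn share [-0.0001  0.0001  0.06  ]
[-0.0762, -0.0659, -0.0097]
[-0.0801, -0.061, -0.0097]
[-0.0838, -0.0558, -0.0097]
[-0.0871, -0.0505, -0.0097]
[-0.0901, -0.0449, -0.0097]
[-0.0928, -0.0392, -0.0097]
[-0.0951, -0.0333, -0.0097]
[-0.097, -0.0272, -0.0097]
[-0.0985, -0.0211, -0.0097]
[-0.0996, -0.0149, -0.0098]
[-0.1003, -0.0086, -0.0098]
[-0.1007, -0.0023, -0.0098]
[-0.1006, 0.0041, -0.0098]
[-0.1002, 0.0104, -0.0098]
[-0.0993, 0.0166, -0.0098]
```

```bash
python3 -m inch '[{"wz":0.06,"x":-0.076,"y":-0.066,"z":-0.01},{"wz":0.06,"x":-0.08,"y":-0.061,"z":-0.01},{"wz":0.06,"x":-0.084,"y":-0.056,"z":-0.01},{"wz":0.06,"x":-0.087,"y":-0.05,"z":-0.01},{"wz":0.06,"x":-0.09,"y":-0.045,"z":-0.01}]'
python3 -m inch '[{"wz":0.06,"x":-0.093,"y":-0.039,"z":-0.01},{"wz":0.06,"x":-0.095,"y":-0.033,"z":-0.01},{"wz":0.06,"x":-0.097,"y":-0.027,"z":-0.01},{"wz":0.06,"x":-0.0985,"y":-0.021,"z":-0.01},{"wz":0.06,"x":-0.0995,"y":-0.015,"z":-0.01}]'
python3 -m inch '[{"wz":0.06,"x":-0.1,"y":-0.009,"z":-0.01},{"wz":0.06,"x":-0.1,"y":-0.002,"z":-0.01},{"wz":0.06,"x":-0.1,"y":0.004,"z":-0.01},{"wz":0.06,"x":-0.1,"y":0.01,"z":-0.01},{"wz":0.06,"x":-0.099,"y":0.017,"z":-0.01}]'
python3 -c "
from h import *
shot('wrist','w1');s=get_state();print(s['tcp_pos'],s['joint_positions'],s['time_s'],np.abs(s['joint_velocities']).max())
p,d,m=load('w1')
shot('wrist','w1b')"; python3 plan.py .53 .19 .30 20 1
```

```text
[0.20004803 0.6962184  0.24140427] [-1.38448906  0.59191985  0.04832655  1.60950466 -0.03330696  0.94270843
 -0.03371243] 0.15 0.003499910975667846
t 0.2 dist 0.6071 turn deg/row 53.97 turn share [-1.300e-03  8.000e-04  8.995e-01]
[-1.1423, -0.989, -0.1446]invalid input
invalid input
invalid input
```

View pics/w1b.png

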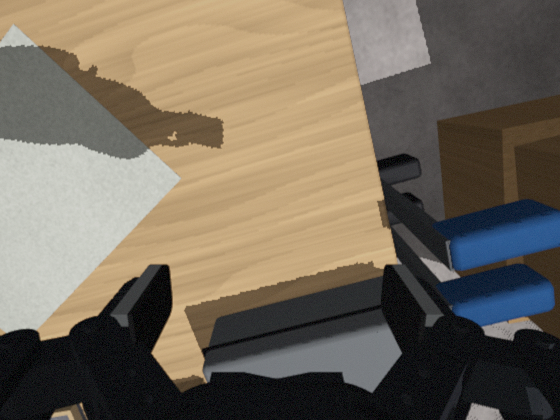

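The wrist view, still at the start pose, shows the fingers filling the lower third of the image, so things must lie on the tool's +x side of the TCP to be seen. The moves were refused because every key has to be given. I'll replan a bit farther out.

```bash
python3 plan.py .60 .13 .32 20 15
```

```text
t 0.2 dist 0.6977 turn deg/row 3.6 turn share [-0.0001  0.0001  0.06  ]
[-0.0901, -0.0723, -0.013]
[-0.0945, -0.0665, -0.013]
[-0.0985, -0.0605, -0.013]
[-0.1021, -0.0542, -0.013]
[-0.1053, -0.0477, -0.013]
[-0.1081, -0.041, -0.013]
[-0.1104, -0.0341, -0.013]
[-0.1123, -0.0271, -0.013]
[-0.1138, -0.02, -0.013]
[-0.1148, -0.0128, -0.013]
[-0.1154, -0.0056, -0.0131]
[-0.1155, 0.0017, -0.0131]
[-0.1152, 0.0089, -0.0131]
[-0.1144, 0.0161, -0.0131]
[-0.1132, 0.0233, -0.0131]
```

```bash
python3 -m inch '[{"wx":0,"wy":0,"wz":0.06,"x":-0.09,"y":-0.072,"z":-0.013,"fingers":1},{"wx":0,"wy":0,"wz":0.06,"x":-0.0945,"y":-0.0665,"z":-0.013,"fingers":1},{"wx":0,"wy":0,"wz":0.06,"x":-0.0985,"y":-0.0605,"z":-0.013,"fingers":1},{"wx":0,"wy":0,"wz":0.06,"x":-0.102,"y":-0.054,"z":-0.013,"fingers":1},{"wx":0,"wy":0,"wz":0.06,"x":-0.105,"y":-0.048,"z":-0.013,"fingers":1}]' && 
python3 -m inch '[{"wx":0,"wy":0,"wz":0.06,"x":-0.108,"y":-0.041,"z":-0.013,"fingers":1},{"wx":0,"wy":0,"wz":0.06,"x":-0.11,"y":-0.034,"z":-0.013,"fingers":1},{"wx":0,"wy":0,"wz":0.06,"x":-0.112,"y":-0.027,"z":-0.013,"fingers":1},{"wx":0,"wy":0,"wz":0.06,"x":-0.114,"y":-0.02,"z":-0.013,"fingers":1},{"wx":0,"wy":0,"wz":0.06,"x":-0.115,"y":-0.013,"z":-0.013,"fingers":1}]' &&
python3 -m inch '[{"wx":0,"wy":0,"wz":0.06,"x":-0.115,"y":-0.0055,"z":-0.013,"fingers":1},{"wx":0,"wy":0,"wz":0.06,"x":-0.1155,"y":0.0015,"z":-0.013,"fingers":1},{"wx":0,"wy":0,"wz":0.06,"x":-0.115,"y":0.009,"z":-0.013,"fingers":1},{"wx":0,"wy":0,"wz":0.06,"x":-0.1145,"y":0.016,"z":-0.013,"fingers":1},{"wx":0,"wy":0,"wz":0.06,"x":-0.113,"y":0.023,"z":-0.013,"fingers":1}]'
python3 -c "
from h import *
shot('wrist','w2a');shot('wrist','w2');s=get_state();print(s['tcp_pos'],s['joint_positions'],s['time_s'],np.abs(s['joint_velocities']).max())
p,d,m=load('w2');print(m['xyz'])"; python3 plan.py .60 .13 .32 20 1
```

```text
time_s: 0.7
tcp_pos: [0.3342, 0.5064, 0.2684]
tcp_rot: [0.294, 0.956, -0.0, 0.0]
force: [1.0, -0.2, 0.9]
width: 0.995
finger_force: 0.0
time_s: 1.2
tcp_pos: [0.4671, 0.3177, 0.2946]
tcp_rot: [0.44, 0.898, 0.0, -0.0]
force: [1.6, 0.9, 0.6]
width: 1.0
finger_force: 0.0
time_s: 1.7
tcp_pos: [0.5999, 0.1292, 0.3205]
tcp_rot: [0.575, 0.818, 0.0, -0.0]
force: [0.4, 0.4, 0.5]
width: 1.001
finger_force: 0.0
[0.60328159 0.12201068 0.32177475] [-0.58143756  0.39169304  0.41939294  1.79977389 -0.18102061  0.98425357
  0.24559391] 1.8 0.09087426110233031
[0.5806855  0.18798687 0.45309044]
t 1.8 dist 0.0088 turn deg/row 0.86 turn share [ 0.0033  0.0059 -0.0126]
[0.0216, -0.0012, 0.0043]
```

View pics/w2.png

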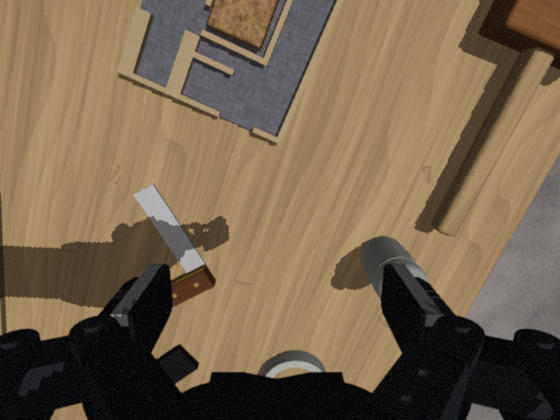

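The tray shows only partly at the top (280,140) and the square at (175,240), because the camera's up is +y here. I'll turn to yaw 90 at about (0.55, 0, 0.36), which should show everything at once.

```bash
python3 plan.py .55 .0 .37 90 10
```

```text
t 1.8 dist 0.1416 turn deg/row 7.08 turn share [-1.000e-04  7.000e-04 -1.179e-01]
[-0.0245, -0.0226, -0.012]
[-0.0215, -0.0254, -0.012]
[-0.0182, -0.0279, -0.012]
[-0.0146, -0.0299, -0.012]
[-0.0108, -0.0315, -0.012]
[-0.0068, -0.0326, -0.0121]
[-0.0028, -0.0332, -0.0121]
[0.0013, -0.0333, -0.0121]
[0.0054, -0.0328, -0.0121]
[0.0095, -0.0319, -0.0121]
```

```bash
python3 -m inch '[{"wx":0,"wy":0,"wz":-0.118,"x":-0.0245,"y":-0.0225,"z":-0.012,"fingers":1},{"wx":0,"wy":0,"wz":-0.118,"x":-0.0215,"y":-0.0255,"z":-0.012,"fingers":1},{"wx":0,"wy":0,"wz":-0.118,"x":-0.018,"y":-0.028,"z":-0.012,"fingers":1},{"wx":0,"wy":0,"wz":-0.118,"x":-0.0145,"y":-0.03,"z":-0.012,"fingers":1},{"wx":0,"wy":0,"wz":-0.118,"x":-0.011,"y":-0.0315,"z":-0.012,"fingers":1}]' && 
python3 -m inch '[{"wx":0,"wy":0,"wz":-0.118,"x":-0.007,"y":-0.0325,"z":-0.012,"fingers":1},{"wx":0,"wy":0,"wz":-0.118,"x":-0.003,"y":-0.033,"z":-0.012,"fingers":1},{"wx":0,"wy":0,"wz":-0.118,"x":0.0015,"y":-0.0335,"z":-0.012,"fingers":1},{"wx":0,"wy":0,"wz":-0.118,"x":0.0055,"y":-0.033,"z":-0.012,"fingers":1},{"wx":0,"wy":0,"wz":-0.118,"x":0.0095,"y":-0.032,"z":-0.012,"fingers":1}]' >/dev/null; python3 -c "
from h import *
snapshot('top');snapshot('top');shot('wrist','w3');s=get_state();print(s['tcp_pos'],s['joint_positions'],s['time_s'],np.abs(s['joint_velocities']).max())
p,d,m=load('w3');print(m['xyz'],camera_model('wrist')['xyz'])"; python3 plan.py .55 0 .37 90 1
```

```text
time_s: 2.3
tcp_pos: [0.5728, 0.0693, 0.3443]
tcp_rot: [0.295, 0.956, -0.0, -0.0]
force: [-0.1, -0.5, 0.1]
width: 1.0
finger_force: 0.0
[0.54744355 0.0073292  0.36851374] [-0.25855857  0.23519489  0.20023825  1.87343801 -0.054222    1.03761188
  1.54420418] 2.95 0.020553204801801842
[0.47487128 0.00498501 0.50031739] [0.47521809 0.00635346 0.49995363]
t 2.95 dist 0.0079 turn deg/row 0.55 turn share [0.0003 0.0005 0.0091]
[-0.0062, -0.0184, -0.0037]
```

View pics/w3.png

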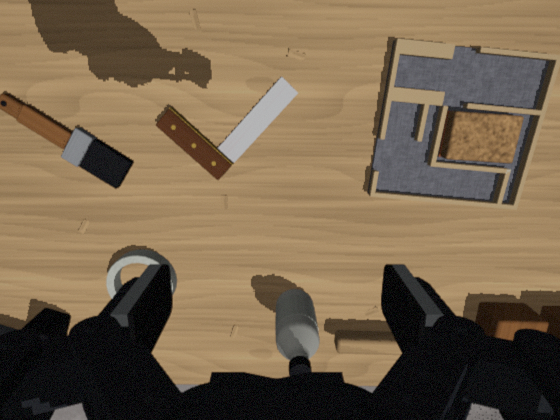

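The wrist view now shows it all: tray with rim corners near (393,40), (557,60), (520,205), (370,195); square with stock (160,113)-(225,175) and blade end (290,85); brush with handle end (5,103) and bristle tip (122,175). I'll take a settled shot and segment it by height from depth.

```bash
python3 - <<'E'
from h import *
p,d,m=shot("wrist","w4");C=cloud(d,m);z=C[...,2]
print(m["xyz"],get_state()["tcp_pos"])
b=z[200:240,230:350];print("bench",np.median(b),b.std())
def rect(mask,name):
    n,l,st,c=cv2.connectedComponentsWithStats(mask.astype(np.uint8))
    k=1+np.argmax(st[1:,4]);ok=l==k
    P=C[ok][:,:2].astype(np.float32);r=cv2.minAreaRect(P*1000)
    print(name,ok.sum(),"c",np.round(r[0],1),"size",np.round(r[1],1),"ang",round(r[2],2),"z med/p95",np.median(z[ok]).round(4),np.percentile(z[ok],95).round(4));return ok
z0=np.median(b)
def win(u0,u1,v0,v1):
    M=np.zeros(z.shape,bool);M[v0:v1,u0:u1]=1;return M
T=win(355,560,25,225);S=win(145,305,70,190);B=win(0,140,85,195)
rect(T&(z>z0+.003),"tray");rect(T&(z>z0+.0125),"trayhi")
rect(S&(z>z0+.002),"square");rect(S&(z>z0+.011),"stock");rect(B&(z>z0+.006),"brush")
h=cv2.cvtColor(p,cv2.COLOR_RGB2HSV)
for (u,v) in [(195,145),(260,115),(70,150),(105,165),(35,120),(220,60),(425,75)]: print(u,v,h[v,u],z[v,u].round(4))
print("tray z floor",np.median(z[180:190,400:480]),np.median(z[65:85,460:540]))
c=p[25:225,355:560,::-1];cv2.imwrite("pics/w4t.png",cv2.resize(c,None,fx=2.9,fy=2.9,interpolation=2))
E
```

```text
[0.47521809 0.00635346 0.49995363] [0.54763249 0.00824659 0.36823659]
bench -0.00019008266454523248 0.030582643775823006
tray 25406 c [505.9 180.3] size [351.6 204.8] ang 85.48 z med/p95 0.0068 0.0309
trayhi 6107 c [505.9 180.3] size [351.6 204.8] ang 85.48 z med/p95 0.0175 0.0192
square 4274 c [491.  -64.7] size [112.5 169.3] ang 46.36 z med/p95 0.0058 0.0211
stock 2004 c [497.  -72.2] size [110.4 135.4] ang 49.36 z med/p95 0.0199 0.0215
brush 3743 c [ 536.3 -176.7] size [364.9 125.6] ang 89.48 z med/p95 0.0152 0.0175
195 145 [ 14 162  88] 0.0202
260 115 [120   3 181] 0.005
70 150 [105   7 138] 0.0158
105 165 [110  48  32] 0.0144
35 120 [ 13 150 124] 0.0173
220 60 [ 18  98 170] -0.0003
425 75 [125  15 104] 0.006
tray z floor 0.005664762945340435 0.005666444782347457
```

View pics/w4t.png

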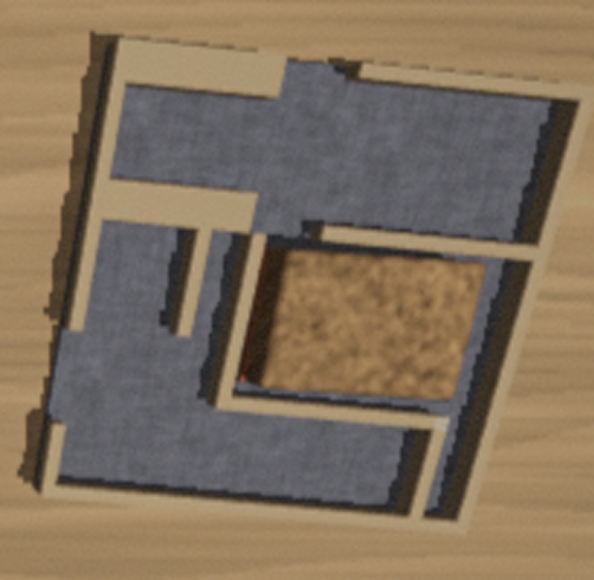

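The crop shows the tray with its rim top corners at (115,40), (585,95), (465,525), (42,490). The brush slot runs along the top with its wide part at the right (+y), and the L channel is at the left and bottom, as described. Floor reads 5.7 mm, rim 17.5, stock 20, blade about 5 and brush 15–17, which agrees with the text. Next I'll fit the pose of each outline to the depth cloud.

```bash
cat > fit.py <<'E'
from h import *
from scipy.optimize import differential_evolution as DE
bx=lambda x,y,a,b,c,e:(x>=a)&(x<=b)&(y>=c)&(y<=e)
tray=lambda x,y:bx(x,y,-.102,.102,-.105,.105)
sq=lambda x,y:bx(x,y,-.055,.055,-.08,-.05)|bx(x,y,.025,.055,-.08,.08)
br=lambda x,y:bx(x,y,-.092,.008,-.0125,.0125)|bx(x,y,.008,.034,-.024,.024)|bx(x,y,.034,.092,-.023,.023)
def fit(C,win,lo,f,guess,rng=.03,hi=.035):
    u0,u1,v0,v1=win;P=C[v0:v1,u0:u1].reshape(-1,3);z=cv2.medianBlur(C[v0:v1,u0:u1,2].astype(np.float32),3).ravel()
    k=(P[:,2]>-.02)&(P[:,2]<hi);P=P[k];L=z[k]>lo
    def loc(q):
        c,s=np.cos(q[2]),np.sin(q[2]);dx,dy=P[:,0]-q[0],P[:,1]-q[1];return c*dx+s*dy,c*dy-s*dx
    cost=lambda q:(f(*loc(q))!=L).sum()
    g=[guess[0],guess[1],np.radians(guess[2])]
    r=DE(cost,[(g[0]-rng,g[0]+rng),(g[1]-rng,g[1]+rng),(g[2]-.25,g[2]+.25)],seed=1,popsize=20,tol=1e-6)
    return r.x,r.fun,L.sum()
E
python3 - <<'E'
from fit import *
p,d,m=load("w4");C=cloud(d,m)
for n,a in dict(tray=((340,560,10,235),.003,tray,(.507,.245,-4)),square=((140,310,60,195),.0025,sq,(.52,-.07,45)),brush=((0,145,75,205),.006,br,(.525,-.285,60))).items():
    q,c,N=fit(C,*a);print(n,q[:2].round(4),np.degrees(q[2]).round(2),"mismatch",c,"of",N)
d=np.load("pics/top0d.npy");m=camera_model("top");C=cloud(d,m)
for n,a in dict(tray=((155,250,205,295),.003,tray,(.507,.245,-4)),square=((260,335,215,275),.004,sq,(.52,-.07,45)),brush=((330,400,210,265),.006,br,(.525,-.285,60))).items():
    q,c,N=fit(C,*a);print("top",n,q[:2].round(4),np.degrees(q[2]).round(2),"mismatch",c,"of",N)
E
```

```text
tray [0.5112 0.2494] -4.59 mismatch 243.0 of 25325
square [ 0.49  -0.063] 47.46 mismatch 363.0 of 4251
brush [ 0.5299 -0.2839] 56.41 mismatch 364.0 of 3716
top tray [0.5122 0.2505] -4.88 mismatch 266.0 of 4347
top square [ 0.49   -0.0603] 46.92 mismatch 162.0 of 630
top brush [ 0.5311 -0.2832] 56.92 mismatch 44.0 of 623
```

The wrist and top fits agree within 2 mm. Now I'll check the compartment positions worked out from rim and clearance (brush at tray (-65, 0), square at (34, -12)) against the height map, and plan the approach to the brush.

```bash
python3 - <<'E'
from fit import *
p,d,m=load("w4");C=cloud(d,m);P=C[10:235,340:560].reshape(-1,3)
a=np.radians(-4.7);X=P[:,:2]-[.5115,.2497];l=np.c_[np.cos(a)*X[:,0]+np.sin(a)*X[:,1],np.cos(a)*X[:,1]-np.sin(a)*X[:,0]]
hi=(P[:,2]>.012)&(P[:,2]<.04)
for n,f in dict(square=lambda ox,oy:sq(l[:,0]-.034-ox,l[:,1]+.012-oy),brush=lambda ox,oy:br(l[:,1]-oy,-(l[:,0]+.065-ox))).items():
    g=[[ (f(ox/1e3,oy/1e3)&hi).sum() for oy in range(-10,11,2)] for ox in range(-10,11,2)]
    print(n,"rows dx -10..10, cols dy");print(np.array(g))
E
python3 plan.py .5255 -.2905 .08 -33.5 15
```

```text
square rows dx -10..10, cols dy
[[291 220 183 186 191 195 198 202 202 349 440]
 [163  87  50  50  52  53  57  57  58 204 295]
 [115  38   0   0   0   0   0   0   0 148 238]
 [116  38   0   0   0   0   0   0   0 145 230]
 [114  36   0   0   0   0   0   0   1 144 227]
 [115  37   0   0   0   0   0   0   1 141 221]
 [113  36   0   0   0   0   0   0   1 140 220]
 [116  36   0   0   0   0   0   0   1 135 212]
 [114  35   0   0   0   0   0   0   1 132 208]
 [306 232 196 196 196 197 197 196 200 323 394]
 [456 383 349 349 348 349 350 349 351 468 532]]
brush rows dx -10..10, cols dy
[[353 324 307 301 295 293 283 279 294 424 479]
 [119  89  73  73  74  70  70  69  86 222 288]
 [ 49  16   0   0   0   0   0   0  19 156 221]
 [ 49  15   0   0   0   0   0   0  17 148 213]
 [ 49  15   0   0   0   0   0   0  18 150 216]
 [ 49  14   0   0   0   0   0   0  17 149 215]
 [ 49  15   0   0   0   0   0   0  17 147 210]
 [ 50  14   0   0   0   0   0   0  16 149 212]
 [ 49  14   0   0   0   0   0   0  14 144 206]
 [112  81  62  59  57  56  57  57  71 197 255]
 [299 267 246 244 242 237 231 228 238 359 417]]
t 3.0 dist 0.4157 turn deg/row 8.27 turn share [ 0.     -0.      0.1379]
[0.0042, -0.0498, 0.048]
[-0.003, -0.0499, 0.048]
[-0.0101, -0.0489, 0.048]
[-0.017, -0.047, 0.048]
[-0.0236, -0.044, 0.048]
[-0.0297, -0.0401, 0.048]
[-0.0352, -0.0355, 0.048]
[-0.0399, -0.03, 0.048]
[-0.0438, -0.024, 0.048]
[-0.0468, -0.0174, 0.048]
[-0.0488, -0.0105, 0.048]
[-0.0498, -0.0033, 0.048]
[-0.0498, 0.0039, 0.048]
[-0.0487, 0.011, 0.048]
[-0.0466, 0.0179, 0.048]
```

The free window is centred on the predicted places, so they're confirmed. Going to the brush.

```bash
python3 -m inch '[{"wx":0,"wy":0,"wz":0.138,"x":0.004,"y":-0.05,"z":0.048,"fingers":1},{"wx":0,"wy":0,"wz":0.138,"x":-0.003,"y":-0.05,"z":0.048,"fingers":1},{"wx":0,"wy":0,"wz":0.138,"x":-0.01,"y":-0.049,"z":0.048,"fingers":1},{"wx":0,"wy":0,"wz":0.138,"x":-0.017,"y":-0.047,"z":0.048,"fingers":1},{"wx":0,"wy":0,"wz":0.138,"x":-0.0235,"y":-0.044,"z":0.048,"fingers":1}]' >/dev/null && 
python3 -m inch '[{"wx":0,"wy":0,"wz":0.138,"x":-0.0295,"y":-0.04,"z":0.048,"fingers":1},{"wx":0,"wy":0,"wz":0.138,"x":-0.035,"y":-0.0355,"z":0.048,"fingers":1},{"wx":0,"wy":0,"wz":0.138,"x":-0.04,"y":-0.03,"z":0.048,"fingers":1},{"wx":0,"wy":0,"wz":0.138,"x":-0.044,"y":-0.024,"z":0.048,"fingers":1},{"wx":0,"wy":0,"wz":0.138,"x":-0.047,"y":-0.0175,"z":0.048,"fingers":1}]' >/dev/null && 
python3 -m inch '[{"wx":0,"wy":0,"wz":0.138,"x":-0.049,"y":-0.0105,"z":0.048,"fingers":1},{"wx":0,"wy":0,"wz":0.138,"x":-0.05,"y":-0.003,"z":0.048,"fingers":1},{"wx":0,"wy":0,"wz":0.138,"x":-0.05,"y":0.004,"z":0.048,"fingers":1},{"wx":0,"wy":0,"wz":0.138,"x":-0.0485,"y":0.011,"z":0.048,"fingers":1},{"wx":0,"wy":0,"wz":0.138,"x":-0.0465,"y":0.018,"z":0.048,"fingers":1}]'
python3 -c "
from h import *
for i in range(3):snapshot('top')
s=get_state();print(s['joint_positions'])"
python3 plan.py .5255 -.2905 .013 -33.5 4
```

```text
time_s: 4.5
tcp_pos: [0.5274, -0.2907, 0.0787]
tcp_rot: [0.882, 0.471, 0.0, -0.0]
force: [0.9, 0.6, -0.0]
width: 0.994
finger_force: 0.0
[ 0.05653189  0.73879626  0.54923884  2.01032008 -0.6872542   0.58554772
  0.49891122]
t 4.65 dist 0.0657 turn deg/row 0.04 turn share [-0.0006  0.0003  0.0003]
[0.0002, -0.0004, 0.0411]
[0.0002, -0.0004, 0.0411]
[0.0002, -0.0004, 0.0411]
[0.0002, -0.0004, 0.0411]
```

```bash
python3 -m inch '[{"wx":0,"wy":0,"wz":0,"x":0,"y":0,"z":0.045,"fingers":1},{"wx":0,"wy":0,"wz":0,"x":0,"y":0,"z":0.045,"fingers":1},{"wx":0,"wy":0,"wz":0,"x":0,"y":0,"z":0.045,"fingers":1},{"wx":0,"wy":0,"wz":0,"x":0,"y":0,"z":0.03,"fingers":1},{"wx":0,"wy":0,"wz":0,"x":0,"y":0,"z":0,"fingers":1}]' && python3 -m inch '[{"wx":0,"wy":0,"wz":0,"x":0,"y":0,"z":0,"fingers":-1},{"wx":0,"wy":0,"wz":0,"x":0,"y":0,"z":0,"fingers":-1},{"wx":0,"wy":0,"wz":0,"x":0,"y":0,"z":0,"fingers":-1},{"wx":0,"wy":0,"wz":0,"x":0,"y":0,"z":0,"fingers":-1},{"wx":0,"wy":0,"wz":0,"x":0,"y":0,"z":0,"fingers":-1}]'&& python3 -m inch '[{"wx":0,"wy":0,"wz":0,"x":0,"y":0,"z":0,"fingers":-1},{"wx":0,"wy":0,"wz":0,"x":0,"y":0,"z":0,"fingers":-1},{"wx":0,"wy":0,"wz":0,"x":0,"y":0,"z":0,"fingers":-1},{"wx":0,"wy":0,"wz":0,"x":0,"y":0,"z":0,"fingers":-1},{"wx":0,"wy":0,"wz":0,"x":0,"y":0,"z":0,"fingers":-1}]'; python3 plan.py .446 .246 .12 -4.7 15
```

```text
time_s: 5.15
tcp_pos: [0.5265, -0.2894, 0.0134]
tcp_rot: [0.88, 0.475, 0.0, -0.001]
force: [-0.1, -0.5, -0.4]
width: 1.0
finger_force: 0.0
time_s: 5.65
tcp_pos: [0.5268, -0.2918, 0.0152]
tcp_rot: [0.881, 0.474, 0.0, 0.001]
force: [-1.0, -0.1, 4.5]
width: 0.279
finger_force: 60.4
time_s: 6.15
tcp_pos: [0.5268, -0.2918, 0.0151]
tcp_rot: [0.881, 0.474, 0.0, 0.0]
force: [-0.5, 0.3, 6.4]
width: 0.286
finger_force: 60.4
t 6.15 dist 0.5539 turn deg/row 1.92 turn share [ 0.0001 -0.     -0.0319]
[0.0674, -0.0606, -0.0175]
[0.0694, -0.0583, -0.0175]
[0.0713, -0.056, -0.0175]
[0.0731, -0.0536, -0.0175]
[0.0749, -0.0511, -0.0175]
[0.0765, -0.0486, -0.0175]
[0.0781, -0.046, -0.0175]
[0.0796, -0.0433, -0.0175]
[0.081, -0.0406, -0.0175]
[0.0823, -0.0379, -0.0175]
[0.0835, -0.0351, -0.0175]
[0.0847, -0.0323, -0.0175]
[0.0857, -0.0295, -0.0175]
[0.0866, -0.0266, -0.0175]
[0.0875, -0.0237, -0.0175]
```

Gripped: width 24 mm, 60 N. Lift, then check in the wrist view whether the brush hangs level.

```bash
python3 -m inch '[{"wx":0,"wy":0,"wz":0,"x":0,"y":0,"z":-0.03,"fingers":-1},{"wx":0,"wy":0,"wz":0,"x":0,"y":0,"z":-0.06,"fingers":-1},{"wx":0,"wy":0,"wz":0,"x":0,"y":0,"z":-0.09,"fingers":-1},{"wx":0,"wy":0,"wz":0,"x":0,"y":0,"z":-0.09,"fingers":-1},{"wx":0,"wy":0,"wz":0,"x":0,"y":0,"z":-0.03,"fingers":-1}]'; python3 -c "
from h import *
shot('top','t5');shot('scene','s5');a,_,_=load('t5');b,_,_=load('s5')
cv2.imwrite('pics/c5.png',np.hstack([cv2.resize(a[190:290,300:430,::-1],(390,300),interpolation=2),cv2.resize(b[150:290,90:270,::-1],(386,300),interpolation=2)]))"; python3 plan.py .446 .246 .12 -4.7 15
```

```text
time_s: 6.65
tcp_pos: [0.5275, -0.2928, 0.1379]
tcp_rot: [0.881, 0.474, 0.001, 0.002]
force: [-0.1, -1.0, -1.2]
width: 0.283
finger_force: 59.7
t 6.75 dist 0.5443 turn deg/row 1.91 turn share [ 0.0002  0.     -0.0319]
[0.0674, -0.0607, 0.0025]
[0.0694, -0.0584, 0.0025]
[0.0713, -0.0561, 0.0026]
[0.0731, -0.0536, 0.0026]
[0.0749, -0.0512, 0.0026]
[0.0765, -0.0486, 0.0026]
[0.0781, -0.0461, 0.0026]
[0.0796, -0.0434, 0.0026]
[0.081, -0.0407, 0.0026]
[0.0823, -0.038, 0.0027]
[0.0836, -0.0352, 0.0027]
[0.0847, -0.0324, 0.0027]
[0.0857, -0.0296, 0.0027]
[0.0867, -0.0267, 0.0027]
[0.0875, -0.0238, 0.0027]
```

View pics/c5.png

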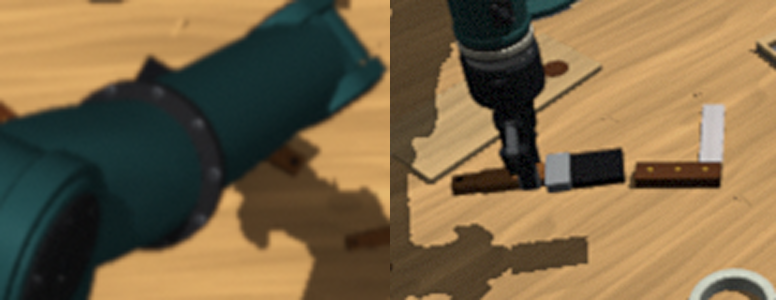

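The brush is held level: in the scene crop (right half) the handle is at (480,182) and the bristles at (600,167). The top view (left half) is hidden by the arm. Carry it to above the tray.

```bash
python3 -m inch '[{"wx":0,"wy":0,"wz":-0.032,"x":0.0675,"y":-0.0605,"z":0.0025,"fingers":-1},{"wx":0,"wy":0,"wz":-0.032,"x":0.0695,"y":-0.0585,"z":0.0025,"fingers":-1},{"wx":0,"wy":0,"wz":-0.032,"x":0.0715,"y":-0.056,"z":0.0025,"fingers":-1},{"wx":0,"wy":0,"wz":-0.032,"x":0.073,"y":-0.0535,"z":0.0025,"fingers":-1},{"wx":0,"wy":0,"wz":-0.032,"x":0.075,"y":-0.051,"z":0.0025,"fingers":-1}]' && python3 -m inch '[{"wx":0,"wy":0,"wz":-0.032,"x":0.0765,"y":-0.0485,"z":0.0025,"fingers":-1},{"wx":0,"wy":0,"wz":-0.032,"x":0.078,"y":-0.046,"z":0.0025,"fingers":-1},{"wx":0,"wy":0,"wz":-0.032,"x":0.0795,"y":-0.0435,"z":0.0025,"fingers":-1},{"wx":0,"wy":0,"wz":-0.032,"x":0.081,"y":-0.0405,"z":0.0025,"fingers":-1},{"wx":0,"wy":0,"wz":-0.032,"x":0.0825,"y":-0.038,"z":0.0025,"fingers":-1}]' && python3 -m inch '[{"wx":0,"wy":0,"wz":-0.032,"x":0.0835,"y":-0.035,"z":0.0025,"fingers":-1},{"wx":0,"wy":0,"wz":-0.032,"x":0.0845,"y":-0.0325,"z":0.0025,"fingers":-1},{"wx":0,"wy":0,"wz":-0.032,"x":0.0855,"y":-0.0295,"z":0.0025,"fingers":-1},{"wx":0,"wy":0,"wz":-0.032,"x":0.0865,"y":-0.0265,"z":0.0025,"fingers":-1},{"wx":0,"wy":0,"wz":-0.032,"x":0.0875,"y":-0.024,"z":0.0025,"fingers":-1}]'
python3 - <<'E'
from fit import *
snapshot('top');snapshot('top')
p,d,m=shot('scene','s6');C=cloud(d,m);s=get_state();print(s['joint_positions'],s['tcp_pos'])
pr=proj(m,[[.446,.162,.1],[.446,.346,.1],[.40,.25,.1],[.49,.25,.1]]);print(pr.round())
u0,v0=pr.min(0).astype(int)-8;u1,v1=pr.max(0).astype(int)+8
P=C[v0:v1,u0:u1].reshape(-1,3);k=(P[:,2]>.105)&(P[:,2]<.135)&(P[:,0]>.39)&(P[:,0]<.51)
P=P[k];print(len(P))
for lo in np.arange(.14,.36,.02):
    a=P[(P[:,1]>=lo)&(P[:,1]<lo+.02)]
    if len(a)>5:print(lo.round(2),len(a),a[:,0].min().round(4),a[:,0].max().round(4),"z",np.percentile(a[:,2],[50,95]).round(4),"ymax",a[:,1].max().round(4))
E
python3 plan.py .446 .246 .0215 -4.7 5
```

```text
time_s: 7.25
tcp_pos: [0.4978, -0.1101, 0.1278]
tcp_rot: [0.837, 0.546, -0.001, -0.001]
force: [0.0, 0.3, -1.4]
width: 0.284
finger_force: 59.5
time_s: 7.75
tcp_pos: [0.4707, 0.0686, 0.123]
tcp_rot: [0.789, 0.615, -0.001, -0.001]
force: [0.7, 0.1, -1.7]
width: 0.283
finger_force: 59.6
time_s: 8.25
tcp_pos: [0.4435, 0.2473, 0.1178]
tcp_rot: [0.735, 0.679, -0.002, -0.0]
force: [0.9, 0.5, -1.0]
width: 0.29
finger_force: 59.6
[-0.99475787  0.58720903  0.54584722  2.19920926 -0.62793647  0.51331593
 -0.03616745] [0.44333824 0.24915877 0.11760761]
[[271. 152.]
 [312. 130.]
 [281. 136.]
 [301. 147.]]
448
0.16 34 0.4248 0.4486 z [0.117  0.1206] ymax 0.1799
0.18 41 0.4286 0.4501 z [0.1175 0.1205] ymax 0.1997
0.2 44 0.427 0.4552 z [0.1179 0.121 ] ymax 0.2186
0.22 50 0.4268 0.4592 z [0.1184 0.1219] ymax 0.2399
0.24 85 0.422 0.471 z [0.1219 0.1335] ymax 0.2589
0.26 33 0.4277 0.4708 z [0.1182 0.1278] ymax 0.2787
0.28 40 0.4429 0.4708 z [0.1178 0.1209] ymax 0.2991
0.3 39 0.4423 0.471 z [0.1167 0.12  ] ymax 0.32
0.32 44 0.4333 0.4718 z [0.117  0.1195] ymax 0.3396
0.34 38 0.4287 0.4725 z [0.1167 0.1187] ymax 0.3553
t 8.4 dist 0.0962 turn deg/row 0.09 turn share [-0.0005  0.0001  0.0015]
[-0.0014, 0.0016, 0.0481]
[-0.0014, 0.0016, 0.0481]
[-0.0014, 0.0015, 0.0481]
[-0.0015, 0.0015, 0.0481]
[-0.0015, 0.0015, 0.0481]
```

```bash
python3 - <<'E'
from fit import *
p,d,m=load('s6');C=cloud(d,m);C[...,2]-=.1026
q,c,N=fit(C,(245,335,105,175),.004,br,(.446,.255,85.3),.02,.025);print(q,np.degrees(q[2]),c,N)
g=q[:2]-.008*np.array([np.cos(q[2]),np.sin(q[2])]);print("grip pt",g, "tip",q[:2]+.092*np.array([np.cos(q[2]),np.sin(q[2])]))
P=C[105:175,245:335].reshape(-1,3);P=P[(P[:,2]>.004)&(P[:,2]<.025)&(P[:,0]>.4)&(P[:,0]<.5)];print(np.percentile(P[:,1],[0,1,99,100]))
# same camera's bias: tray fit from first scene shot
E
python3 plan.py .446 .246 .0215 -4.7 5
```

```text
[0.44544743 0.25942419 1.5052241 ] 86.24298800114921 80.0 412
grip pt [0.44492323 0.25144139] tip [0.45147576 0.35122648]
[0.16894588 0.17060491 0.3525084  0.35529624]
t 8.4 dist 0.0962 turn deg/row 0.09 turn share [-0.0005  0.0001  0.0015]
[-0.0014, 0.0016, 0.0481]
[-0.0014, 0.0016, 0.0481]
[-0.0014, 0.0015, 0.0481]
[-0.0015, 0.0015, 0.0481]
[-0.0015, 0.0015, 0.0481]
```

The brush's origin is measured at about (0.4455, 0.260), so it needs about −5.5 mm in y and +1.5 mm in x. Lower with that correction and stop just above the floor.

```bash
python3 -m inch '[{"wx":0,"wy":0,"wz":0.001,"x":-0.0065,"y":0.0025,"z":0.03,"fingers":-1},{"wx":0,"wy":0,"wz":0,"x":-0.007,"y":0.0025,"z":0.05,"fingers":-1},{"wx":0,"wy":0,"wz":0,"x":0,"y":0,"z":0.05,"fingers":-1},{"wx":0,"wy":0,"wz":0,"x":0,"y":0,"z":0.045,"fingers":-1},{"wx":0,"wy":0,"wz":0,"x":0,"y":0,"z":0.03,"fingers":-1}]'; python3 -m inch '[{"wx":0,"wy":0,"wz":0,"x":0,"y":0,"z":0,"fingers":-1},{"wx":0,"wy":0,"wz":0,"x":0,"y":0,"z":0.01,"fingers":-1},{"wx":0,"wy":0,"wz":0,"x":0,"y":0,"z":0.007,"fingers":-1},{"wx":0,"wy":0,"wz":0,"x":0,"y":0,"z":0,"fingers":-1},{"wx":0,"wy":0,"wz":0,"x":0,"y":0,"z":0,"fingers":-1}]';  python3 plan.py .445 .2435 .0215 -4.7 1
```

```text
time_s: 8.9
tcp_pos: [0.446, 0.2376, 0.0352]
tcp_rot: [0.737, 0.676, -0.002, 0.0]
force: [-0.6, 0.4, -0.8]
width: 0.284
finger_force: 59.6
time_s: 9.4
tcp_pos: [0.447, 0.2396, 0.0311]
tcp_rot: [0.736, 0.677, 0.0, 0.001]
force: [0.1, -1.4, 3.1]
width: 0.281
finger_force: 60.2
t 9.4 dist 0.0105 turn deg/row 0.09 turn share [ 0.001   0.0007 -0.0008]
[0.0094, -0.0059, 0.0239]
```

There is contact already at z 0.031, at y 0.2396, which is overshot, so probably a fence edge. Lift 15 mm, correct and measure again.

```bash
python3 -m inch '[{"wx":0,"wy":0,"wz":0,"x":0,"y":0,"z":-0.03,"fingers":-1},{"wx":0,"wy":0,"wz":0,"x":0.009,"y":-0.004,"z":-0.03,"fingers":-1},{"wx":0,"wy":0,"wz":0,"x":0,"y":0,"z":0,"fingers":-1},{"wx":0,"wy":0,"wz":0,"x":0,"y":0,"z":0,"fingers":-1},{"wx":0,"wy":0,"wz":0,"x":0,"y":0,"z":0,"fingers":-1}]'; python3 - <<'E'
from fit import *
a=[get_state()['tcp_pos']]
p,d,m=shot('scene','s7');a.append(get_state()['tcp_pos']);p2,d2,m2=shot('top','t7');a.append(get_state()['tcp_pos']);print(np.array(a).round(4))
C=cloud(d,m)
pr=proj(m,[.446,.25,.05]);u,v=pr.astype(int)
A=C[v-35:v+35,u-45:u+45].reshape(-1,3);A=A[(A[:,0]>.41)&(A[:,0]<.48)&(A[:,2]>.026)&(A[:,2]<.07)]
for lo in np.arange(.14,.36,.02):
    b=A[(A[:,1]>=lo)&(A[:,1]<lo+.02)]
    if len(b)>5:print(lo.round(2),len(b),np.percentile(b[:,0],[2,98]).round(4),"z",np.percentile(b[:,2],[5,50,95]).round(4))
print(np.percentile(A[:,1],[0,1,99,100]))
c1=cv2.resize(p[v-45:v+45,u-60:u+60,::-1],(760,570),interpolation=2);cv2.imwrite('pics/c7.png',c1)
d0=np.load("pics/scene0d.npy");C0=cloud(d0,m);q,c,N=fit(C0,(250,360,145,205),.003,tray,(.511,.25,-4.7));print("scene tray",q,np.degrees(q[2]),c,N)
E
```

```text
time_s: 9.9
tcp_pos: [0.4452, 0.2447, 0.0542]
tcp_rot: [0.735, 0.678, -0.0, -0.0]
force: [-0.6, 0.5, -1.9]
width: 0.28
finger_force: 59.6
[[0.4452 0.2447 0.0542]
 [0.4452 0.2444 0.0541]
 [0.4452 0.2443 0.054 ]]
0.16 49 [0.4292 0.4512] z [0.0432 0.0534 0.0581]
0.18 42 [0.4292 0.4529] z [0.0434 0.0547 0.0576]
0.2 44 [0.4269 0.4555] z [0.043  0.0552 0.0581]
0.22 74 [0.4237 0.4704] z [0.0438 0.056  0.0678]
0.24 45 [0.4188 0.4724] z [0.0508 0.0583 0.0683]
0.26 38 [0.4457 0.4717] z [0.042  0.0534 0.0577]
0.28 36 [0.4529 0.472 ] z [0.0421 0.0541 0.0571]
0.3 42 [0.4443 0.4732] z [0.0442 0.0539 0.0567]
0.32 48 [0.4375 0.4752] z [0.0439 0.054  0.0567]
0.34 15 [0.4333 0.4753] z [0.047  0.0527 0.0555]
[0.1591592  0.1618624  0.3440037  0.34711991]
scene tray [ 0.51209788  0.25005596 -0.0829564 ] -4.7530516491742345 259.0 2989
```

View pics/c7.png

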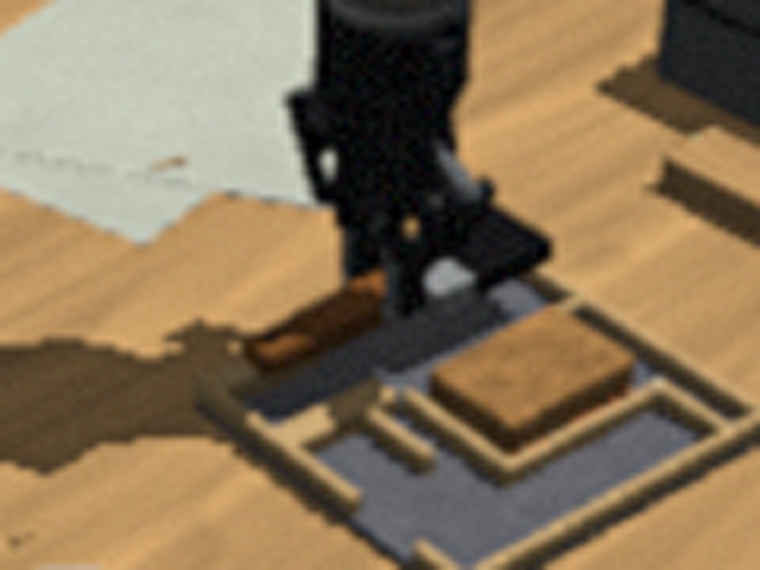

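In the scene crop the brush is level over its slot, handle end at (260,355) and bristles at (520,245). It spans y 0.162–0.344, so its middle is at 0.253 against a target of 0.254–0.255, and the scene camera's tray fit matches the others. I'll add 1.5 mm in y and lower it.

```bash
python3 -m inch '[{"wx":0,"wy":0,"wz":0,"x":0.0035,"y":0,"z":0.02,"fingers":-1},{"wx":0,"wy":0,"wz":0,"x":0,"y":0,"z":0.025,"fingers":-1},{"wx":0,"wy":0,"wz":0,"x":0,"y":0,"z":0.02,"fingers":-1},{"wx":0,"wy":0,"wz":0,"x":0,"y":0,"z":0.01,"fingers":-1},{"wx":0,"wy":0,"wz":0,"x":0,"y":0,"z":0,"fingers":-1}]'; python3 -m inch '[{"wx":0,"wy":0,"wz":0,"x":0,"y":0,"z":0.006,"fingers":-1},{"wx":0,"wy":0,"wz":0,"x":0,"y":0,"z":0.005,"fingers":-1},{"wx":0,"wy":0,"wz":0,"x":0,"y":0,"z":0,"fingers":-1},{"wx":0,"wy":0,"wz":0,"x":0,"y":0,"z":0,"fingers":-1},{"wx":0,"wy":0,"wz":0,"x":0,"y":0,"z":0,"fingers":-1}]'
```

```text
time_s: 10.5
tcp_pos: [0.4451, 0.2454, 0.0236]
tcp_rot: [0.736, 0.677, -0.001, -0.0]
force: [-0.2, 0.4, -1.3]
width: 0.286
finger_force: 59.6
time_s: 11.0
tcp_pos: [0.4458, 0.2458, 0.0211]
tcp_rot: [0.736, 0.677, 0.001, -0.0]
force: [-1.3, -0.4, 7.5]
width: 0.282
finger_force: 60.6
```

Contact is at TCP 0.0211, which is the grasp height 0.0151 plus the 6 mm floor, so the brush is on the floor. Release slightly, check, then lift.

```bash
python3 -m inch '[{"wx":0,"wy":0,"wz":0,"x":0,"y":0,"z":0,"fingers":-0.16},{"wx":0,"wy":0,"wz":0,"x":0,"y":0,"z":0,"fingers":-0.16},{"wx":0,"wy":0,"wz":0,"x":0,"y":0,"z":0,"fingers":-0.16},{"wx":0,"wy":0,"wz":0,"x":0,"y":0,"z":0,"fingers":-0.16},{"wx":0,"wy":0,"wz":0,"x":0,"y":0,"z":0,"fingers":-0.16}]';python3 -m inch '[{"wx":0,"wy":0,"wz":0,"x":0,"y":0,"z":-0.02,"fingers":-0.16},{"wx":0,"wy":0,"wz":0,"x":0,"y":0,"z":-0.04,"fingers":-0.16},{"wx":0,"wy":0,"wz":0,"x":0,"y":0,"z":-0.08,"fingers":-0.16},{"wx":0,"wy":0,"wz":0,"x":0,"y":0,"z":-0.1,"fingers":-0.16},{"wx":0,"wy":0,"wz":0,"x":0,"y":0,"z":-0.06,"fingers":-0.16}]';  python3 plan.py .5446 -.0992 .10 -42.7 10
```

```text
time_s: 11.5
tcp_pos: [0.4456, 0.2458, 0.02]
tcp_rot: [0.735, 0.678, -0.0, 0.0]
force: [0.2, -0.5, 0.2]
width: 0.421
finger_force: 0.0
time_s: 12.0
tcp_pos: [0.4461, 0.2458, 0.1426]
tcp_rot: [0.736, 0.677, 0.001, 0.0]
force: [1.1, 0.3, 0.2]
width: 0.42
finger_force: 0.0
t 12.0 dist 0.3613 turn deg/row 3.8 turn share [ 0.0001 -0.0002  0.0633]
[-0.084, 0.0316, 0.0106]
[-0.0817, 0.0371, 0.0106]
[-0.079, 0.0424, 0.0106]
[-0.076, 0.0476, 0.0106]
[-0.0727, 0.0525, 0.0107]
[-0.0691, 0.0572, 0.0107]
[-0.0651, 0.0617, 0.0107]
[-0.0609, 0.0658, 0.0107]
[-0.0564, 0.0697, 0.0107]
[-0.0517, 0.0733, 0.0107]
```

```bash
python3 -m inch '[{"wx":0,"wy":0,"wz":0.063,"x":-0.084,"y":0.0315,"z":0.0105,"fingers":0.5},{"wx":0,"wy":0,"wz":0.063,"x":-0.0815,"y":0.037,"z":0.0105,"fingers":0.5},{"wx":0,"wy":0,"wz":0.063,"x":-0.079,"y":0.0425,"z":0.0105,"fingers":0.5},{"wx":0,"wy":0,"wz":0.063,"x":-0.076,"y":0.0475,"z":0.0105,"fingers":0.5},{"wx":0,"wy":0,"wz":0.063,"x":-0.0725,"y":0.0525,"z":0.0105,"fingers":0.5}]' >/dev/null; python3 -m inch '[{"wx":0,"wy":0,"wz":0.063,"x":-0.069,"y":0.057,"z":0.0105,"fingers":0.5},{"wx":0,"wy":0,"wz":0.063,"x":-0.065,"y":0.0615,"z":0.0105,"fingers":0.5},{"wx":0,"wy":0,"wz":0.063,"x":-0.061,"y":0.066,"z":0.0105,"fingers":0.5},{"wx":0,"wy":0,"wz":0.063,"x":-0.0565,"y":0.0695,"z":0.0105,"fingers":0.5},{"wx":0,"wy":0,"wz":0.063,"x":-0.0515,"y":0.0735,"z":0.0105,"fingers":0.5}]'
python3 - <<'E'
from fit import *
shot('top','t8');p,d,m=shot('top','t8');C=cloud(d,m);print(get_state()['tcp_pos'])
P=C[200:300,150:255].reshape(-1,3)
# brush in tray: points between floor and rim, in brush compartment
a=np.radians(-4.7);X=P[:,:2]-[.5115,.2497];l=np.c_[np.cos(a)*X[:,0]+np.sin(a)*X[:,1],np.cos(a)*X[:,1]-np.sin(a)*X[:,0]]
k=(P[:,2]>.013)&(P[:,2]<.04)&(l[:,0]>-.094)&(l[:,0]<-.036)&(l[:,1]>-.097)&(l[:,1]<.097)
for lo in np.arange(-.1,.1,.02):
    b=k&(l[:,1]>=lo)&(l[:,1]<lo+.02)
    if b.sum()>2: print(lo.round(2),b.sum(),np.percentile(l[b,0],[0,100]).round(4),"y",np.percentile(l[b,1],[0,100]).round(4),"z",np.median(P[b,2]).round(4))
q,c,N=fit(C,(255,340,210,280),.004,sq,(.49,-.0625,47.3),.015);print("square",q,np.degrees(q[2]),c,N)
E
python3 plan.py .5425 -.1015 .013 -42.7 5
```

```text
time_s: 13.0
tcp_pos: [0.5447, -0.1, 0.0984]
tcp_rot: [0.916, 0.402, 0.0, -0.0]
force: [0.5, 0.4, -1.1]
width: 0.748
finger_force: 0.0
[ 0.54583699 -0.10528688  0.09914281]
square [ 0.48861289 -0.05968312  0.8196736 ] 46.963837860416035 57.0 216
t 13.1 dist 0.0863 turn deg/row 0.09 turn share [ 0.0012  0.0004 -0.0009]
[0.0003, -0.0028, 0.0431]
[0.0003, -0.0027, 0.0431]
[0.0003, -0.0027, 0.0431]
[0.0003, -0.0026, 0.0431]
[0.0003, -0.0026, 0.0431]
```

```bash
python3 -m inch '[{"wx":0,"wy":0,"wz":0,"x":0,"y":0,"z":0.04,"fingers":0.5},{"wx":0,"wy":0,"wz":0,"x":0,"y":0,"z":0.06,"fingers":0.5},{"wx":0,"wy":0,"wz":0,"x":0,"y":0,"z":0.03,"fingers":0.5},{"wx":0,"wy":0,"wz":0,"x":0,"y":0,"z":0,"fingers":0.5},{"wx":0,"wy":0,"wz":0,"x":0,"y":0,"z":0,"fingers":0.5}]'; python3 plan.py .5425 -.1015 .013 -42.7 1
python3 - <<'E'
from fit import *
p,d,m=shot('scene','s9');C=cloud(d,m)
print("tape?",get_state()['tcp_pos'])
P=C[110:215,240:365].reshape(-1,3)
a=np.radians(-4.7);X=P[:,:2]-[.512,.250];l=np.c_[np.cos(a)*X[:,0]+np.sin(a)*X[:,1],np.cos(a)*X[:,1]-np.sin(a)*X[:,0]]
k=(P[:,2]>.012)&(P[:,2]<.04)&(l[:,0]>-.094)&(l[:,0]<-.036)&(l[:,1]>-.097)&(l[:,1]<.097)
for lo in np.arange(-.1,.1,.02):
    b=k&(l[:,1]>=lo)&(l[:,1]<lo+.02)
    if b.sum()>2: print(lo.round(2),b.sum(),np.percentile(l[b,0],[0,100]).round(4),"y",np.percentile(l[b,1],[0,100]).round(4),"z",np.median(P[b,2]).round(4))
E
```

```text
time_s: 13.6
tcp_pos: [0.5445, -0.0985, 0.0465]
tcp_rot: [0.915, 0.403, 0.0, -0.0]
force: [0.3, -0.4, 0.2]
width: 0.752
finger_force: 0.0
t 13.6 dist 0.0337 turn deg/row 0.23 turn share [-0.0001 -0.0001  0.0039]
[-0.009, 0.0013, 0.0837]
tape? [ 0.54489207 -0.09867265  0.04680279]
-0.1 58 [-0.0928 -0.0362] y [-0.0969 -0.0805] z 0.0197
-0.08 68 [-0.0937 -0.0368] y [-0.08   -0.0603] z 0.02
-0.06 66 [-0.0934 -0.0373] y [-0.0598 -0.0402] z 0.0207
-0.04 51 [-0.0906 -0.0392] y [-0.0396 -0.0206] z 0.0213
-0.02 38 [-0.0742 -0.0503] y [-0.02   -0.0001] z 0.0229
0.0 61 [-0.0906 -0.0425] y [0.0001 0.0197] z 0.0222
0.02 59 [-0.0879 -0.0401] y [0.0201 0.0398] z 0.0221
0.04 53 [-0.0918 -0.0431] y [0.04   0.0597] z 0.0213
0.06 53 [-0.0889 -0.0415] y [0.0605 0.0795] z 0.0205
0.08 31 [-0.0939 -0.0369] y [0.0801 0.0926] z 0.021
```

The brush lies in its compartment with its top at about 22 mm, centred. Go down on the square's stock and grip.

```bash
python3 -m inch '[{"wx":0,"wy":0,"wz":0,"x":-0.009,"y":0.001,"z":0.03,"fingers":0.5},{"wx":0,"wy":0,"wz":0,"x":0,"y":0,"z":0.03,"fingers":0.5},{"wx":0,"wy":0,"wz":0,"x":0,"y":0,"z":0.02,"fingers":0.5},{"wx":0,"wy":0,"wz":0,"x":0,"y":0,"z":0,"fingers":0.5},{"wx":0,"wy":0,"wz":0,"x":0,"y":0,"z":0,"fingers":0.5}]';python3 -m inch '[{"wx":0,"wy":0,"wz":0,"x":0,"y":0,"z":0,"fingers":-1},{"wx":0,"wy":0,"wz":0,"x":0,"y":0,"z":0,"fingers":-1},{"wx":0,"wy":0,"wz":0,"x":0,"y":0,"z":0,"fingers":-1},{"wx":0,"wy":0,"wz":0,"x":0,"y":0,"z":0,"fingers":-1},{"wx":0,"wy":0,"wz":0,"x":0,"y":0,"z":0,"fingers":-1}]';python3 -m inch '[{"wx":0,"wy":0,"wz":0,"x":0,"y":0,"z":0,"fingers":-1},{"wx":0,"wy":0,"wz":0,"x":0,"y":0,"z":-0.02,"fingers":-1},{"wx":0,"wy":0,"wz":0,"x":0,"y":0,"z":-0.06,"fingers":-1},{"wx":0,"wy":0,"wz":0,"x":0,"y":0,"z":-0.08,"fingers":-1},{"wx":0,"wy":0,"wz":0,"x":0,"y":0,"z":-0.06,"fingers":-1}]'
python3 -c "
import numpy as np
a=np.radians(-4.7);t=np.array([.5117,.2499])
R=lambda v:np.array([np.cos(a)*v[0]-np.sin(a)*v[1],np.sin(a)*v[0]+np.cos(a)*v[1]])
print('origin',t+R([.034,-.012]),'grip',t+R([.034+.007,-.012-.065]))"
```

```text
time_s: 14.15
tcp_pos: [0.5422, -0.1018, 0.0137]
tcp_rot: [0.915, 0.403, -0.0, -0.0]
force: [-0.1, 0.9, 0.7]
width: 0.751
finger_force: 0.0
time_s: 14.65
tcp_pos: [0.5427, -0.1018, 0.0147]
tcp_rot: [0.915, 0.403, 0.0, 0.0]
force: [-1.3, 0.7, 5.7]
width: 0.333
finger_force: 60.7
time_s: 15.15
tcp_pos: [0.5424, -0.1017, 0.1035]
tcp_rot: [0.915, 0.403, -0.0, 0.0]
force: [0.7, -0.6, -1.0]
width: 0.335
finger_force: 59.9
origin [0.54460241 0.23515444] grip [0.54625287 0.16979944]
```

```bash
python3 plan.py .5463 .1698 .11 -94.7 10
```

```text
t 15.15 dist 0.2716 turn deg/row 5.22 turn share [0.    0.    0.087]
[0.0507, -0.0451, -0.0017]
[0.0464, -0.0496, -0.0016]
[0.0417, -0.0536, -0.0016]
[0.0366, -0.0572, -0.0016]
[0.0313, -0.0602, -0.0016]
[0.0257, -0.0628, -0.0016]
[0.0199, -0.0649, -0.0016]
[0.0139, -0.0665, -0.0016]
[0.0078, -0.0674, -0.0016]
[0.0016, -0.0679, -0.0016]
```

```bash
python3 -m inch '[{"wx":0,"wy":0,"wz":0.087,"x":0.0505,"y":-0.045,"z":-0.0016,"fingers":-1},{"wx":0,"wy":0,"wz":0.087,"x":0.0465,"y":-0.0495,"z":-0.0016,"fingers":-1},{"wx":0,"wy":0,"wz":0.087,"x":0.0415,"y":-0.0535,"z":-0.0016,"fingers":-1},{"wx":0,"wy":0,"wz":0.087,"x":0.0365,"y":-0.057,"z":-0.0016,"fingers":-1},{"wx":0,"wy":0,"wz":0.087,"x":0.0315,"y":-0.06,"z":-0.0016,"fingers":-1}]' >/dev/null; python3 -m inch '[{"wx":0,"wy":0,"wz":0.087,"x":0.0255,"y":-0.063,"z":-0.0016,"fingers":-1},{"wx":0,"wy":0,"wz":0.087,"x":0.02,"y":-0.065,"z":-0.0016,"fingers":-1},{"wx":0,"wy":0,"wz":0.087,"x":0.014,"y":-0.0665,"z":-0.0016,"fingers":-1},{"wx":0,"wy":0,"wz":0.087,"x":0.008,"y":-0.0675,"z":-0.0016,"fingers":-1},{"wx":0,"wy":0,"wz":0.087,"x":0.0015,"y":-0.068,"z":-0.0016,"fingers":-1}]'
python3 -m inch '[{"wx":0,"wy":0,"wz":0,"x":0,"y":0,"z":0.03,"fingers":-1},{"wx":0,"wy":0,"wz":0,"x":0,"y":0,"z":0.06,"fingers":-1},{"wx":0,"wy":0,"wz":0,"x":0,"y":0,"z":0.05,"fingers":-1},{"wx":0,"wy":0,"wz":0,"x":0,"y":0,"z":0,"fingers":-1},{"wx":0,"wy":0,"wz":0,"x":0,"y":0,"z":0,"fingers":-1}]'
python3 - <<'E'
from fit import *
snapshot('top')
p,d,m=shot('scene','s10');C=cloud(d,m);s=get_state();print(s['tcp_pos'],s['joint_positions'])
u,v=proj(m,[.5446,.2351,.045]).astype(int);print(u,v)
zb=s['tcp_pos'][2]-.0135;D=C.copy();D[...,2]-=zb
for lo in (-.003,-.005):
    q,c,N=fit(D,(u-50,u+55,v-40,v+45),lo,sq,(.5446,.2351,-4.7),.02,.03);print("square",q,np.degrees(q[2]),c,N)
A=C[v-40:v+45,u-50:u+55].reshape(-1,3);k=(A[:,2]>.033)&(A[:,2]<.047)
B=A[k];print("blade z by y:")
for lo in np.arange(.2,.34,.02):
    b=B[(B[:,1]>lo)&(B[:,1]<lo+.02)]
    if len(b)>3:print(lo.round(2),len(b),np.percentile(b[:,0],[3,97]).round(4),np.percentile(b[:,2],[10,50,90]).round(4),b[:,1].max().round(4))
cv2.imwrite('pics/c10.png',cv2.resize(p[v-55:v+45,u-65:u+68,::-1],(798,600),interpolation=2))
E
python3 plan.py .5463 .1698 .0211 -94.7 1
```

```text
time_s: 16.15
tcp_pos: [0.5459, 0.1713, 0.1086]
tcp_rot: [0.999, -0.043, -0.0, -0.0]
force: [0.4, -0.5, -0.3]
width: 0.333
finger_force: 59.9
time_s: 16.65
tcp_pos: [0.5462, 0.169, 0.0525]
tcp_rot: [0.999, -0.041, -0.0, 0.0]
force: [-0.7, 0.1, 0.1]
width: 0.335
finger_force: 59.8
[0.54708702 0.16917861 0.05345338] [-0.93635984  0.88617443  0.85204312  2.09141173 -1.10392146  0.71084462
 -0.98083616]
310 171
square [ 0.54506401  0.2315321  -0.06870804] -3.9366808378690967 96.0 552
square [ 0.54506401  0.2315321  -0.06870804] -3.9366808378690967 99.0 555
blade z by y:
0.2 41 [0.568  0.5967] [0.0413 0.0434 0.0456] 0.2199
0.22 49 [0.5345 0.5991] [0.0385 0.0437 0.0456] 0.2399
0.24 55 [0.5202 0.6007] [0.0337 0.0422 0.0456] 0.2598
0.26 56 [0.5217 0.6023] [0.0335 0.0424 0.0456] 0.2798
0.28 57 [0.5048 0.6042] [0.0336 0.0427 0.0452] 0.2998
0.3 50 [0.4995 0.6042] [0.0334 0.036  0.0438] 0.3196
t 16.75 dist 0.0324 turn deg/row 0.09 turn share [-0.0001 -0.0014 -0.0004]
[-0.0022, -0.0014, 0.0809]
```

View pics/c10.png

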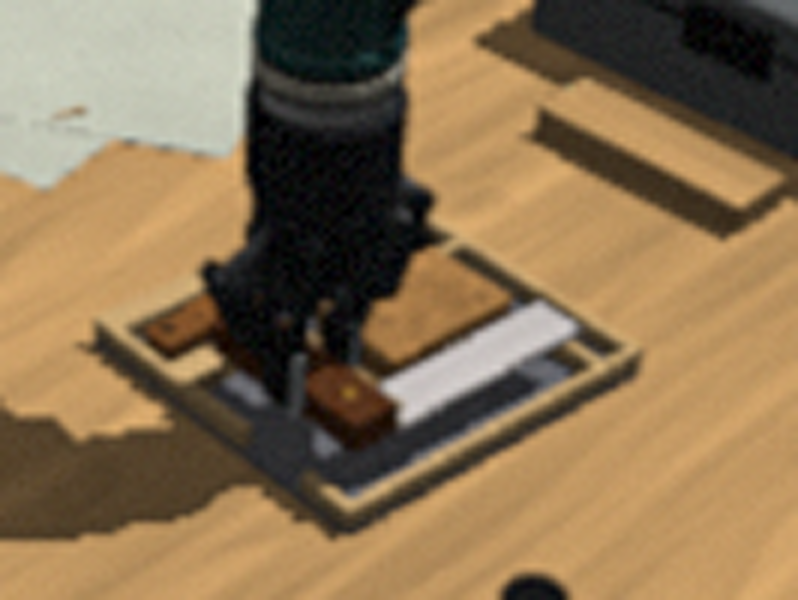

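In the crop the square is held over its place, stock at (270,360) and blade end at (560,320). The blade edge's x and slope agree with the target; next I'll check the y of the blade end, then lower.

```bash
python3 - <<'E'
from h import *
p,d,m=load('s10');C=cloud(d,m);A=C.reshape(-1,3);col=p.reshape(-1,3).astype(int)
k=(A[:,0]>.55)&(A[:,0]<.615)&(A[:,1]>.15)&(A[:,1]<.34)
a=np.radians(-4.7);X=A[:,:2]-[.5446,.2352];l=np.c_[np.cos(a)*X[:,0]+np.sin(a)*X[:,1],np.cos(a)*X[:,1]-np.sin(a)*X[:,0]]
b=k&(A[:,2]>.037)&(A[:,2]<.05)&(col.min(1)>110)
print("blade n",b.sum(),"local x",np.percentile(l[b,0],[0,2,98,100]),"y",np.percentile(l[b,1],[0,2,98,100]))
for lo in np.arange(-.04,.09,.03):
    c=b&(l[:,1]>lo)&(l[:,1]<lo+.03)
    if c.sum():print(lo,np.percentile(l[c,0],[3,50,97]).round(4),np.median(A[c,2]).round(4))
b=k&(A[:,2]>.054)&(A[:,2]<.068);print("stock top",b.sum(),"x",np.percentile(l[b,0],[2,98]),"y",np.percentile(l[b,1],[2,98]),np.median(A[b,2]))
E
```

```text
blade n 251 local x [0.02222268 0.02558429 0.05538623 0.0574167 ] y [-0.04433108 -0.03701041  0.07810288  0.08095621]
-0.04 [0.0261 0.0434 0.0545] 0.0435
-0.010000000000000002 [0.0261 0.0434 0.0547] 0.0437
0.019999999999999997 [0.0263 0.0413 0.0549] 0.0436
0.049999999999999996 [0.0261 0.0406 0.0547] 0.0432
0.07999999999999999 [0.0286 0.035  0.0414] 0.0435
stock top 127 x [0.01123946 0.0550567 ] y [-0.08313359 -0.04278633] 0.059837018780052986
```

It's aligned to within 1 mm. Lower and release.

```bash
python3 -m inch '[{"wx":0,"wy":0,"wz":0,"x":0,"y":-0.001,"z":0.02,"fingers":-1},{"wx":0,"wy":0,"wz":0,"x":0,"y":0,"z":0.025,"fingers":-1},{"wx":0,"wy":0,"wz":0,"x":0,"y":0,"z":0.018,"fingers":-1},{"wx":0,"wy":0,"wz":0,"x":0,"y":0,"z":0.01,"fingers":-1},{"wx":0,"wy":0,"wz":0,"x":0,"y":0,"z":0,"fingers":-1}]'; python3 -m inch '[{"wx":0,"wy":0,"wz":0,"x":0,"y":0,"z":0.005,"fingers":-1},{"wx":0,"wy":0,"wz":0,"x":0,"y":0,"z":0.005,"fingers":-1},{"wx":0,"wy":0,"wz":0,"x":0,"y":0,"z":0,"fingers":-1},{"wx":0,"wy":0,"wz":0,"x":0,"y":0,"z":0,"fingers":-1},{"wx":0,"wy":0,"wz":0,"x":0,"y":0,"z":0,"fingers":-1}]'
```

```text
time_s: 17.25
tcp_pos: [0.546, 0.1701, 0.0225]
tcp_rot: [0.999, -0.041, -0.001, 0.0]
force: [0.4, 0.1, -1.0]
width: 0.338
finger_force: 59.9
time_s: 17.75
tcp_pos: [0.5467, 0.17, 0.0207]
tcp_rot: [0.999, -0.041, 0.0, -0.001]
force: [-2.1, 0.4, 8.8]
width: 0.334
finger_force: 61.0
```

On the floor: contact at 0.0207, where 0.0147 + 0.006 was expected. Release, lift, and move clear for a final look.

```bash
python3 -m inch '[{"wx":0,"wy":0,"wz":0,"x":0,"y":0,"z":0,"fingers":-0.06},{"wx":0,"wy":0,"wz":0,"x":0,"y":0,"z":0,"fingers":-0.06},{"wx":0,"wy":0,"wz":0,"x":0,"y":0,"z":0,"fingers":-0.06},{"wx":0,"wy":0,"wz":0,"x":0,"y":0,"z":0,"fingers":-0.06},{"wx":0,"wy":0,"wz":0,"x":0,"y":0,"z":0,"fingers":-0.06}]';python3 -m inch '[{"wx":0,"wy":0,"wz":0,"x":0,"y":0,"z":-0.02,"fingers":-0.06},{"wx":0,"wy":0,"wz":0,"x":0,"y":0,"z":-0.04,"fingers":-0.06},{"wx":0,"wy":0,"wz":0,"x":0,"y":0,"z":-0.08,"fingers":-0.06},{"wx":0,"wy":0,"wz":0,"x":0,"y":0,"z":-0.12,"fingers":-0.06},{"wx":0,"wy":0,"wz":0,"x":0,"y":0,"z":-0.12,"fingers":-0.06}]'; python3 -m inch '[{"wx":0,"wy":0,"wz":0,"x":0,"y":0.1,"z":-0.05,"fingers":-0.06},{"wx":0,"wy":0,"wz":0,"x":0,"y":0.12,"z":-0.05,"fingers":-0.06},{"wx":0,"wy":0,"wz":0,"x":0,"y":0.12,"z":0,"fingers":-0.06},{"wx":0,"wy":0,"wz":0,"x":0,"y":0.12,"z":0,"fingers":-0.06},{"wx":0,"wy":0,"wz":0,"x":0,"y":0.12,"z":0,"fingers":-0.06}]'
python3 - <<'E'
from fit import *
snapshot('top');snapshot('top');p,d,m=shot('top','t11');ps,ds,ms=shot('scene','s11')
cv2.imwrite('pics/c11.png',np.hstack([cv2.resize(p[200:300,150:283,::-1],(399,300),interpolation=2),cv2.resize(ps[115:215,240:373,::-1],(399,300),interpolation=2)]))
for n,(dd,mm,) in dict(top=(d,m),scene=(ds,ms)).items():
    A=cloud(dd,mm).reshape(-1,3);a=np.radians(-4.7);X=A[:,:2]-[.5117,.2499];l=np.c_[np.cos(a)*X[:,0]+np.sin(a)*X[:,1],np.cos(a)*X[:,1]-np.sin(a)*X[:,0]]
    for nm,f in dict(handle=bx(l[:,0],l[:,1],-.073,-.057,-.085,-.02),bristle=bx(l[:,0],l[:,1],-.08,-.05,.04,.087),stock=bx(l[:,0],l[:,1],-.015,.085,-.088,-.067),blade=bx(l[:,0],l[:,1],.064,.084,-.05,.06)).items():
        print(n,nm,f.sum(),np.percentile(A[f,2],[10,50,90]).round(4) if f.any() else "")
E
```

```text
time_s: 18.25
tcp_pos: [0.5464, 0.1702, 0.0192]
tcp_rot: [0.999, -0.041, -0.0, 0.0]
force: [-0.6, -0.1, -0.2]
width: 0.471
finger_force: 0.0
time_s: 18.75
tcp_pos: [0.5458, 0.1698, 0.1729]
tcp_rot: [0.999, -0.041, -0.001, 0.0]
force: [0.9, -0.3, 0.7]
width: 0.468
finger_force: 0.0
time_s: 19.25
tcp_pos: [0.5271, -0.0609, 0.2113]
tcp_rot: [0.999, -0.041, 0.0, -0.0]
force: [1.5, 0.0, 0.2]
width: 0.471
finger_force: 0.0
top handle 0 
top bristle 29 [0.0166 0.0201 0.0237]
top stock 98 [0.0241 0.0269 0.0308]
top blade 209 [0.0065 0.0108 0.0144]
scene handle 65 [0.019  0.0232 0.0251]
scene bristle 73 [0.0192 0.0212 0.0233]
scene stock 138 [0.0255 0.0272 0.0289]
scene blade 144 [0.0093 0.0113 0.0134]
```

View pics/c11.png

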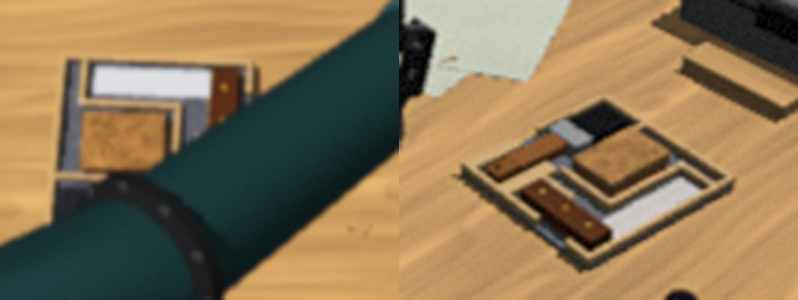

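Both tools lie flat in their compartments: in the scene half, brush at (555,145), square at (600,215). Their top heights, 22, 20, 26 and 10 mm, match a 6 mm floor, and the robot is clear.

```bash
python3 -c "
from cell import *
print(hand_in())"
```

```text
the job is handed in; nothing more can be done
None
```

The flat brush and the try square were each set down flat in their own compartments of the tray and released, and the job was handed in at about 19.5 s; on the first try the brush lightly touched the edge of its slot (about 4 N) before I lifted and realigned it.

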